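# Hang the sample basket on the hanging scale

### The arm

A 6-joint arm with a two-finger parallel gripper is mounted at the origin on the work surface. World frame = base frame: x ahead of the robot, y to its left, z up, the work surface at z = 0. Lengths are in m, angles in rad, forces in N, time in s.
With the tool pointing down it reaches from about 0.375 to 0.925 m from the base axis. Payload 5.7 kg.
Tool frame: the origin (TCP) lies at the very end of the fingers, on their centre line; the grasp point (between the pads) lies 19 mm behind it; z points along the fingers, y is the line along which they close (so a half turn about z gives the same grasp; the last joint's range is limited). The gripper opens to 85 mm and grips with 20 to 120 N. Pads are 22 mm wide; open, the fingers measure 114 mm over their backs; the gripper's body (76 mm by 85 mm) begins 54 mm behind the grasp point. The pads swing forward as they close: fully open they stand 13 mm farther back than shut.
Start: joints at [1.03, 0.359, 1.51, -0, 1.272, -0.115], TCP at [0.248, 0.546, 0.231] pointing down, gripper open.
Joint ranges: [-2.97, 2.97], [-1.01, 2.36], [0.21, 2.38], [-0.96, 4.11], [0.2, 2.71], [-2.98, 2.98]. Speed limits (rad/s): [2.39, 2.39, 3.14, 3.14, 3.14, 3.14].

### API

Orientations are given as a unit quaternion [w, x, y, z].
In Python, from cell import ctrl, vision, workorder gives the robot as it stands.
- The arm moves only by the tool play_rows, never from a script. Its argument "rows" is a list of rows, each a list of 2 entries, a list of its own where there are three numbers: the shift along the tool's x, y, z scaled (see below), then the turn, a rotation vector about the tool's x, y, z scaled (see below). In form: [[[tx, ty, tz], [ax, ay, az]], ...]. A call has 1 to 12 rows; each row is the pose to reach, as a shift and turn from the pose commanded when the call began, along the tool's axes at that moment; what a row does not reach only later rows make up. The controller multiplies each number of a shift by 120 mm and each number of a turn by 30 degrees. A row lasts 1/8 s, in which the tool goes at most 62.5 mm and 10.7 degrees, less where a joint would pass 70% of its speed; a pose out of reach is approached as far as the arm can. A call with a number of a shift or a turn outside -1 to 1 is refused whole. A call with a gripper value outside its range is refused whole. "hand" is the opening, from 0 (shut) to 1 (fully open), set as the call begins (left out, the last holds). The fingers move at their own pace and stop on an object; "squeeze" is the grip in N (left out, the last holds). Time passes only in rows, so rows that repeat a pose let the fingers close. It gives the time, the measured TCP pose, the force, the opening and the grip force at its end, in the units of the state.
- ctrl.observe(): the state, without advancing time (a new reading comes with each control period).
- vision.read_camera(name): name is "scene" or "side" or "wrist"; returns a dict with "frame" (384x512x3 uint8, red, green, blue), "z_map" (384x512 float32, m along the optical axis (not along the pixel's ray), 0 where there is no reading), "mtx" (3x3 intrinsics, pixels), "world_to_cam" (4x4, takes a point from world to camera coordinates); the wrist camera has in their place "hand_eye" (4x4, takes a point from camera to tool coordinates, whose origin is the TCP and whose axes are the flange's). Camera axes: x right, y down, z forward; pixel columns grow to the right and rows downward; lengths in m; the calibration is good to about 2 mm. A picture is of the moment at which its call begins: read the wrist's pose just before it.
- workorder.finish_job(): hands the job in; it is judged then, once.
The state is a dict: "time_s": time; "joints": joint angles; "joint_velocities": joint speeds; "tau": joint torques, N m; "ee_pos": TCP position; "eef_rot": TCP orientation; "wrist_force": force on the tool from outside, world axes, zero at the start; "moment": the same for the moment, N m; "opening": opening from 0.0 (shut) to 1.0 (fully open); "grasp_force": force on a finger pad.
Only numpy, scipy, OpenCV 4.12 (cv2) and the standard library are available. Lean on these libraries where they do the work, as an engineer would, in place of code of your own. Each camera call takes 0.05 s, during which the arm holds its last target. There are 200 camera calls.

### The job

Swing the sample basket's folded wire bail up to standing with a fingertip, without shoving the basket along the bench, then lift the basket by the bail and hang it on both prongs of the scale's hook, so that it hangs level and free with the bail's bar in the middle of its length between the prongs. Set it down on the hook gently: the scale is spoiled by more than 12 N on its hook, so neither press it down nor drop the basket onto it. Leave the mouse, the clear case and the black standard box where they are.

Things in the scene. Friction and masses are not known exactly. Their poses are not given: they have to be found in the camera images.
- basket: Open dark sheet-metal sample basket, 144 (x) x 120 (y) x 75 mm high, 2 mm walls with dark slots, white sample cups inside; 0.3 to 0.6 kg in all. Loose on the bench, friction about 0.6. Origin: centre of its underside, z up. Its -x side, where the folded bail lies, faces roughly towards the robot.
- bail (a joint): Angle of the wire bail (rad): 0 = folded level towards the basket's -x side, 1.57 = upright, 1.75 = stop. Starts at 0 to 0.2. The hinge's friction (0.035 N m) just holds the bail wherever it is left. U of 6 mm round steel wire, 130 mm wide, arms 85 mm, with a bar across the end, straight over its middle 104 mm.
- bail_hinge (a point): Middle of the bail's hinge line, which runs along the basket's y, 70 mm above the basket's underside. Folded, the bar lies 85 mm from it, leaving a 10 mm gap to the front wall: too narrow for a pinch, but a tilted fingertip from outside and below can lift it. Upright, the bar is 85 mm above this point.
- bail_bar (a point): Middle of the bail's bar, on the wire's axis; the bar runs along this point's y axis (the basket's y axis).
- stand: Hanging scale fixed on the bench, with a hook of two parallel 8 mm steel rods (prongs, at y = +-32 mm) that point to -x, roughly to the robot. Origin: on the bench under the hook's seat, z up: a seated bar lies along y, its axis at x = 0, at an UNKNOWN height of 192 to 228 mm (the head is clamped anywhere), to be felt or seen. The hook is sprung: 3 N per mm, hard stop 6 mm down.
- post_foot (a point): Foot of the scale's 24 mm post, 145 mm in +x from the stand's origin, on top of its grey base plate (200 x 160 x 12 mm, x = 10 to 210 mm). The post's top is 280 mm above the bench. The white scale head on it is 60 (x) x 90 x 62 mm; its top is 49 mm above the axis of a seated bar.
- base_edge (a point): Front edge of the base plate, 10 mm in +x from the stand's origin, 12 mm up. Above it each prong has a seat with a level floor from x = -7 to 7 mm; its tip turns up steeply to x = -18 mm, top 14 mm above the axis of a seated bar; behind, the prong climbs at 45 degrees to x = 31 mm, then runs level to the head, top 21 mm above that axis.
- mouse: Bystander: black computer mouse, 100 x 56 x 32 mm, loose. Origin: centre of its underside.
- case: Bystander: small clear plastic case, 75 x 50 x 26 mm, loose. Origin: centre of its underside.
- standard: Bystander: black box of a reference standard, 50 x 50 x 28 mm, with a round metal disc on top, loose. Origin: centre of its underside.
Mind the look-alikes: they are no part of the job. Of the things shaped like the basket, the metal one is meant.

How it is judged:
On the way, in this order (a step that is already met when the one before it is completed fails the run):
1. the bail stands upright (within 0.26 rad of 1.57) while the basket still sits on the bench, less than 20 mm from where it was (value of joint bail above 1.31 rad and distance of basket from where it was at the start of the episode below 0.02 m and height (world z) of basket below 0.005 m), for 0.2 s.
2. the basket is lifted clear of the bench, more than 30 mm, by its bail (height (world z) of basket above 0.03 m and value of joint bail above 1.1 rad), for 0.2 s.
3. the bail's bar lies in the seats of the hook and the hook carries the basket (x of bail_bar in the frame of stand between -0.011 and 0.011 m and y of bail_bar in the frame of stand between -0.014 and 0.014 m and contact force between basket and stand above 2 N), for 0.2 s.
At the end, for the whole second after the job is handed in: Released and still (under 40 mm/s), the basket hangs over 20 mm clear of the bench, level within 0.35 rad; the hook carries over 2 N; the bar's middle is within 11 mm of the seat front to back and 14 mm of mid-prongs, square within 0.2 rad; the bail is over 1.1 rad (all of step 3 and height (world z) of basket above 0.02 m and angle between basket's own z axis and vertical below 0.35 rad and value of joint bail above 1.1 rad and angle between the y axis of bail_bar and the y axis of stand, either way round below 0.2 rad and linear speed of basket below 0.04 m/s); the robot touches nothing.
It fails at once if the basket is dropped: it falls free, touching nothing, faster than 0.1 m/s (contact force between basket and anything else below 0.02 N and linear speed of basket above 0.1 m/s).
It fails at once if the basket drops or knocks onto the hook: it touches the scale while moving faster than 0.15 m/s (contact force between basket and stand above 0.5 N and linear speed of basket above 0.15 m/s).
It fails at once if the scale is loaded with more than 12 N by the basket or the robot (contact force between any of basket, the fingers, the arm and stand above 12 N).
It fails at once if the basket is tipped by more than 0.6 rad (angle between basket's own z axis and vertical above 0.6 rad).
It fails at once if a bystander is moved by more than 15 mm (distance of any of mouse, case, standard from where it was at the start of the episode above 0.015 m).
It also fails if it takes over 72 s, if anything falls off the work surface, if the arm or the gripper's body presses on something with over 40 N, if the wrist force passes 120 N, or if a joint passes its speed limit or range.

## Working session

There is one attempt and no reset: what is moved stays moved. The work goes in short steps, Python scripts to look and compute and a tool call to move; the robot and the scene stay as the last step left them, time stands still between calls to the robot, and variables do not carry over. Pictures are saved under pics/ and viewed, at most 10 in all, crops included, and the job is handed in when it is done.

Besides the shell and the picture viewer there is one more tool, called after "Emit:" as name(argument=value, ...), one argument or row to a line, values as JSON. play_rows: Moves the arm, as the interface text tells. Its arguments: {"type":"object","properties":{"rows":{"type":"array"},"hand":{"type":"number"},"squeeze":{"type":"number"}},"required":["rows"]}

```bash
ls; mkdir -p pics; cat > h.py <<'E'
import numpy as np, cv2
from scipy.spatial.transform import Rotation as R
from cell import ctrl, vision, workorder
def cam(n):
    o=ctrl.observe(); c=vision.read_camera(n)
    if n=='wrist':
        T=np.eye(4); q=o['eef_rot']; T[:3,:3]=R.from_quat([q[1],q[2],q[3],q[0]]).as_matrix(); T[:3,3]=o['ee_pos']
        c['c2w']=T@c['hand_eye']
    else: c['c2w']=np.linalg.inv(c['world_to_cam'])
    return c
def cloud(c):
    z=c['z_map']; v,u=np.mgrid[:z.shape[0],:z.shape[1]]; K=c['mtx']
    p=np.stack([(u-K[0,2])/K[0,0]*z,(v-K[1,2])/K[1,1]*z,z],-1)
    w=p@c['c2w'][:3,:3].T+c['c2w'][:3,3]; w[z==0]=np.nan; return w
def ray(c,u,v,h):
    K=c['mtx']; d=c['c2w'][:3,:3]@np.array([(u-K[0,2])/K[0,0],(v-K[1,2])/K[1,1],1]); o=c['c2w'][:3,3]
    return o+d*(h-o[2])/d[2]
def save(n,im): cv2.imwrite('pics/'+n,cv2.cvtColor(im,cv2.COLOR_RGB2BGR))
E
python3 - <<'E'
from h import *
o=ctrl.observe(); print(o)
a=cam('scene'); b=cam('side')
np.savez('s0.npz',**{k+'_a':v for k,v in a.items()},**{k+'_b':v for k,v in b.items()})
save('a.png',cv2.resize(a['frame'],(800,600))); save('b.png',cv2.resize(b['frame'],(800,600)))
print(a['c2w'],b['c2w'],a['mtx'])
E
```

```text
pics
{'time_s': 0.0, 'joints': array([ 1.02987700e+00,  3.59509874e-01,  1.51140679e+00,  1.37628074e-06,
        1.27247027e+00, -1.15090811e-01]), 'joint_velocities': array([-0.00156183,  0.00075174,  0.00037391,  0.00013046,  0.00243049,
       -0.00067416]), 'tau': array([-6.56939355e-04, -5.27651310e+01, -2.78624260e+01, -1.30595317e-04,
        1.32402149e-02,  1.25280735e-05]), 'ee_pos': array([0.24750854, 0.5458543 , 0.23046042]), 'eef_rot': array([-2.89640989e-04,  2.11309359e-01,  9.77418820e-01, -8.49099614e-04]), 'wrist_force': array([-0.48631502,  0.16598619, -0.52792858]), 'moment': array([-0.00951103, -0.00715015,  0.01907905]), 'grasp_force': 0.0, 'opening': 1.0013870968516199}
[[ 0.48284172  0.51328313 -0.7095099   1.27644593]
 [ 0.87545182 -0.26334516  0.40525725 -0.46445601]
 [ 0.02116571 -0.81681684 -0.57650868  0.6451511 ]
 [ 0.          0.          0.          1.        ]] [[ 0.98679283 -0.11233885  0.11670427  0.4852766 ]
 [-0.16175901 -0.72162058  0.67312537 -0.59768817]
 [ 0.00859808 -0.68311326 -0.73026184  0.64499025]
 [ 0.          0.          0.          1.        ]] [[401.14818035   0.         247.84938564]
 [  0.         401.14818035 197.84914782]
 [  0.           0.           1.        ]]
```

View pics/a.png

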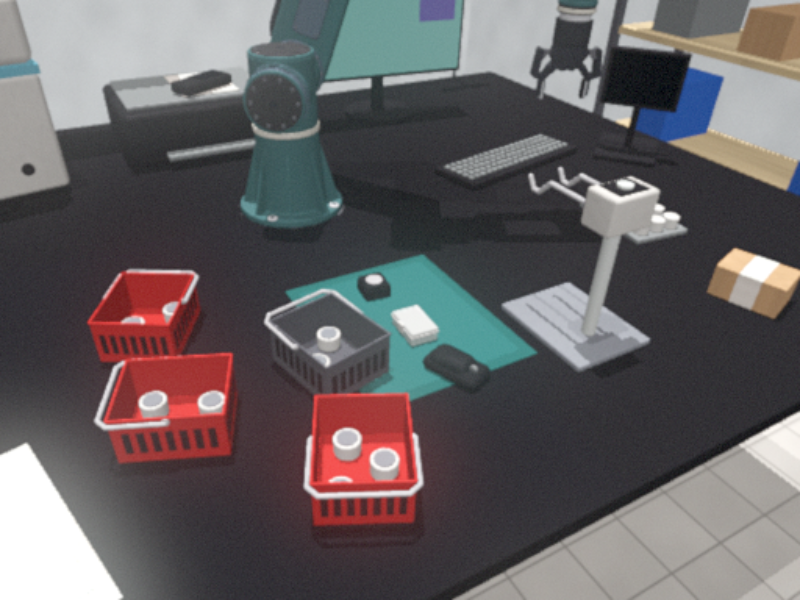

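View pics/b.png

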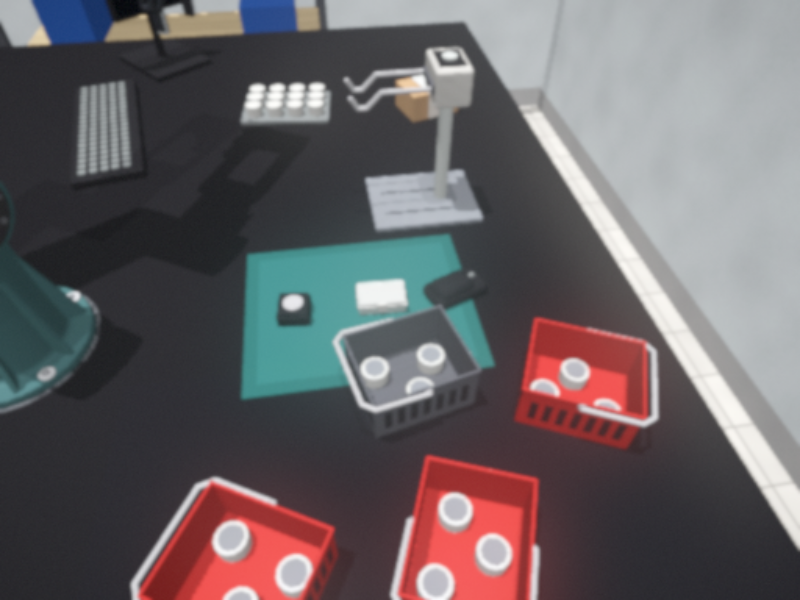

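Baskets in the 800x600 scene view: red ones at (148,315), (170,405) and (362,460), and dark grey metal at (330,345). The metal one fits the description. In the side view it sits at (410,370), with its white bail folded towards the robot at (360,380). I'll confirm with a crop and measure.

```bash
python3 - <<'E'
from h import *
d=np.load('s0.npz')
A={k[:-2]:d[k] for k in d if k.endswith('_a')}; B={k[:-2]:d[k] for k in d if k.endswith('_b')}
save('c.png',np.hstack([cv2.resize(A['frame'][175:260,160:260],(400,340),interpolation=3),cv2.resize(B['frame'][190:280,205:315],(400,340),interpolation=3)]))
W=[]
for c,(u0,u1,v0,v1) in ((A,(165,255,180,258)),(B,(208,312,190,282))):
    w=cloud(c)[v0:v1,u0:u1].reshape(-1,3); f=c['frame'][v0:v1,u0:u1].reshape(-1,3).astype(int)
    m=(w[:,2]>.066)&(w[:,2]<.1); br=f.min(1)>130
    for n,s in (('rim',m&~br),('bail',m&br)):
        if s.sum()<5: print(n,s.sum()); continue
        r=cv2.minAreaRect(w[s][:,:2].astype(np.float32)*1000); print(n,s.sum(),r, w[s][:,2].mean(), cv2.boxPoints(r).round())
    W.append(np.c_[w,f])
# stand: points
for n,c,(u0,u1,v0,v1) in (('A',A,(320,430,105,240)),('B',B,(215,315,25,150))):
    w=cloud(c)[v0:v1,u0:u1].reshape(-1,3)
    s=(w[:,2]>.007)&(w[:,2]<.018); r=cv2.minAreaRect(w[s][:,:2].astype(np.float32)*1000); print(n,'plate',s.sum(),r,cv2.boxPoints(r).round())
    s=(w[:,2]>.06)&(w[:,2]<.16);s&=(w[:,0]>.6); print('post',s.sum(),np.median(w[s],0) if s.any() else 0)
    s=(w[:,2]>.19)&(w[:,2]<.3)&(w[:,0]<1.2)&(w[:,1]<.5); h=w[s]; print('head z',np.percentile(h[:,2],[2,50,90,98,99.5]), h.min(0),h.max(0))
    np.save('st'+n+'.npy',h)
E
```

```text
rim 698 ((618.5738525390625, -166.16744995117188), (153.56027221679688, 264.7048645019531), 86.10220336914062) 0.07176497910550016 [[ 481. -234.]
 [ 745. -252.]
 [ 756.  -99.]
 [ 492.  -81.]]
bail 299 ((615.3829956054688, -154.48867797851562), (266.52996826171875, 136.6038818359375), 13.816160202026367) 0.07458124663158787 [[ 470. -120.]
 [ 502. -253.]
 [ 761. -189.]
 [ 728.  -56.]]
rim 616 ((570.597412109375, -162.42266845703125), (147.7581024169922, 125.62075805664062), 12.910683631896973) 0.07430171667924948 [[ 485. -118.]
 [ 513. -240.]
 [ 657. -207.]
 [ 629.  -85.]]
bail 529 ((545.7677001953125, -168.65826416015625), (124.3465805053711, 135.89747619628906), 13.438365936279297) 0.07815509592448096 [[ 470. -117.]
 [ 501. -249.]
 [ 622. -220.]
 [ 590.  -88.]]
A plate 2678 ((476.265625, 477.1970520019531), (370.4457702636719, 833.9353637695312), 53.110511779785156) [[ 32. 579.]
 [699.  79.]
 [921. 375.]
 [254. 876.]]
post 347 [0.71126434 0.24370012 0.11264416]
head z [0.21306449 0.24628575 0.27383709 0.2779446  0.27891505] [0.53907081 0.20385656 0.19001873] [0.73628775 0.29584064 0.2796155 ]
B plate 2172 ((734.8722534179688, 580.83447265625), (858.2734375, 232.1937255859375), 79.47108459472656) [[ 542.  180.]
 [ 771.  138.]
 [ 927.  982.]
 [ 699. 1024.]]
post 396 [0.70327481 0.24857277 0.08621473]
head z [0.21652756 0.24802587 0.2773276  0.28147235 0.28277177] [0.53666287 0.20474256 0.19043308] [0.73356546 0.29673895 0.28335877]
```

View pics/c.png

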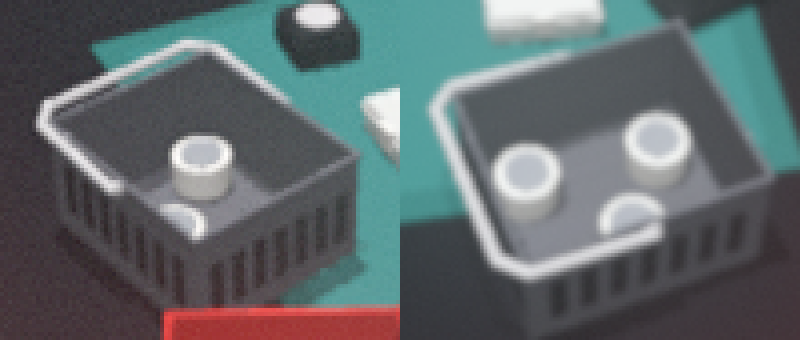

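Confirmed: the dark metal basket, with its white wire bail folded on the robot's side (bar left of the basket in both crops). Now the bail angle and the stand pose.

```bash
python3 - <<'E'
from h import *
d=np.load('s0.npz')
A={k[:-2]:d[k] for k in d if k.endswith('_a')}; B={k[:-2]:d[k] for k in d if k.endswith('_b')}
# bar z : bright points on -x of the front wall
ex=np.array([np.cos(.232),np.sin(.232)]); ey=np.array([-ex[1],ex[0]]); c0=np.array([.571,-.162])
for n,c in (('A',A),('B',B)):
    w=cloud(c); f=c['frame'].min(2); l=np.stack([(w[...,:2]-c0)@ex,(w[...,:2]-c0)@ey],-1)
    for nm,s in (('bar',(l[...,0]<-.078)&(l[...,0]>-.095)&(abs(l[...,1])<.045)&(w[...,2]>.05)&(f>120)),('arm40',(abs(l[...,0]+.04)<.01)&(abs(abs(l[...,1])-.065)<.01)&(w[...,2]>.06)&(f>120))):
        print(n,nm,s.sum(),np.median(l[s],0),np.median(w[s],0) if s.any() else 0,np.percentile(w[s][:,2],[10,90]) if s.any() else 0)
    for z0 in (.0,): 
        g=(w[...,0]>.5)&(w[...,0]<.85)&(w[...,1]>.1)&(w[...,1]<.4)
        s=g&(w[...,2]>.008)&(w[...,2]<.018)&(c['frame'].mean(2)>80); s=cv2.morphologyEx(s.astype(np.uint8),cv2.MORPH_OPEN,np.ones((3,3)))>0
        r=cv2.minAreaRect(w[s][:,:2].astype(np.float32)*1000); print('plate',s.sum(),r,cv2.boxPoints(r).round().tolist(),w[s][:,2].mean())
    h=w[g&(w[...,2]>.19)]
    hd=h[(h[:,0]>.655)]; print('headtop hist',np.histogram(hd[:,2],bins=np.arange(.2,.29,.004)))
    t=hd[hd[:,2]>.265]; r=cv2.minAreaRect(t[:,:2].astype(np.float32)*1000); print('top',r)
    pr=h[h[:,0]<.648]
    for side in (pr[:,1]>.25,pr[:,1]<=.25):
        p=pr[side]; 
        lev=p[p[:,0]>.605]
        if len(lev)>4: print('line',np.polyfit(lev[:,0],lev[:,1],1))
        for x in np.arange(.535,.65,.008):
            q=p[abs(p[:,0]-x)<.004]
            if len(q): print(round(x,3),len(q),np.median(q,0).round(4),q[:,2].max().round(4))
E
```

```text
A bar 77 [-0.0833881  -0.00153056] [ 0.49008086 -0.18333644  0.07596972] [0.07410992 0.07762684]
A arm40 41 [-0.03984108 -0.06383512] [ 0.54242519 -0.23313726  0.07406918] [0.07122307 0.0754969 ]
plate 2332 ((670.283447265625, 251.39138793945312), (163.30284118652344, 201.30380249023438), 89.80633544921875) [[569.0, 170.0], [771.0, 169.0], [771.0, 333.0], [570.0, 333.0]] 0.010650566507724089
headtop hist (array([  0,   0,   1,  42,  62,  67,  78,  67,  70,  76,  80,  78,  72,
        79,  73,  73,  82, 135, 270,  50,   0,   0]), array([0.2  , 0.204, 0.208, 0.212, 0.216, 0.22 , 0.224, 0.228, 0.232,
       0.236, 0.24 , 0.244, 0.248, 0.252, 0.256, 0.26 , 0.264, 0.268,
       0.272, 0.276, 0.28 , 0.284, 0.288]))
top ((706.2066650390625, 250.370849609375), (90.51519775390625, 59.641212463378906), 89.60541534423828)
line [0.04887998 0.25120598]
0.543 14 [0.5443 0.2815 0.232 ] 0.2382
0.551 15 [0.5508 0.2823 0.2223] 0.2299
0.559 7 [0.5589 0.2819 0.2189] 0.2207
0.567 7 [0.5675 0.2813 0.217 ] 0.2215
0.575 10 [0.574  0.2812 0.2236] 0.2288
0.583 12 [0.5821 0.282  0.232 ] 0.2388
0.591 7 [0.5894 
[... 2119 characters left out ...]
.2458] 0.2481
0.639 9 [0.6389 0.2844 0.2455] 0.248
0.647 7 [0.646  0.2842 0.2446] 0.2474
line [-0.00313557  0.22285221]
0.535 2 [0.5368 0.2206 0.239 ] 0.2399
0.543 17 [0.5433 0.2198 0.2341] 0.2401
0.551 13 [0.5503 0.2205 0.223 ] 0.2314
0.559 11 [0.5581 0.22   0.2206] 0.2246
0.567 15 [0.5679 0.2203 0.2235] 0.2312
0.575 16 [0.5758 0.2209 0.2323] 0.2377
0.583 15 [0.5833 0.2204 0.2392] 0.246
0.591 13 [0.5908 0.2204 0.245 ] 0.2482
0.599 14 [0.5984 0.2196 0.246 ] 0.2491
0.607 10 [0.6079 0.221  0.245 ] 0.2481
0.615 9 [0.6157 0.2213 0.2451] 0.2469
0.623 11 [0.6231 0.2213 0.2453] 0.2484
0.631 12 [0.6306 0.221  0.2455] 0.2473
0.639 13 [0.6381 0.2198 0.2464] 0.2487
0.647 6 [0.6455 0.2212 0.2441] 0.2475
```

```bash
cat >> h.py <<'E'
def pose():
    o=ctrl.observe(); q=o['eef_rot']; return np.array(o['ee_pos']),R.from_quat([q[1],q[2],q[3],q[0]])
def chain(goals,p=None,r=None,nd=2):
    """print calls leading through goals [(pos,Rot)], each split to fit; returns nominal end pose"""
    if p is None: p,r=pose()
    for g,G in goals:
        for _ in range(12):
            t=r.inv().apply(g-p)/.12; a=np.degrees((r.inv()*G).as_rotvec())/30
            k=max(1,np.ceil(max(abs(t).max(),abs(a).max())-1e-6)); T=(t/k).round(nd); A=(a/k).round(nd)
            n=int(max(np.ceil(np.linalg.norm(T)*.12/.0625),np.ceil(np.linalg.norm(A)*30/10.7)))
            print([T.tolist(),A.tolist()],'x',n)
            p=p+r.apply(T*.12); r=r*R.from_rotvec(np.radians(A*30))
            if k==1: break
        print('  ->',p.round(4))
    return p,r
def down(phi,tilt=0):
    """tool y along phi (world), pointing down"""
    y=np.array([np.cos(phi),np.sin(phi),0]); z=np.array([0,0,-1.]); return R.from_matrix(np.c_[np.cross(y,z),y,z])
YAW=.232; BX=np.array([np.cos(YAW),np.sin(YAW),0]); Z=np.array([0,0,1.]); BAR=np.array([.4893,-.184,.075])
HINGE=BAR+.085*np.cos(.06)*BX; HINGE[2]=.07
TILT=np.radians(40); N=BX*np.cos(TILT)+Z*np.sin(TILT); ZT=BX*np.sin(TILT)-Z*np.cos(TILT)
# tool x along N (horizontal part = +BX), z=ZT
RF=R.from_matrix(np.c_[N,np.cross(ZT,N),ZT])
E
python3 - <<'E'
from h import *
T0=BAR-.014*N+.008*ZT
hov=T0-.03*N-.10*ZT
D=down(YAW-np.pi/2); print(D.as_matrix().round(2),RF.as_matrix().round(2))
p,r=chain([(np.array([.40,-.05,.28]),D),(hov,RF)])
E
```

```text
[[ 0.97  0.23  0.  ]
 [ 0.23 -0.97  0.  ]
 [ 0.    0.   -1.  ]] [[ 0.75  0.23  0.63]
 [ 0.18 -0.97  0.15]
 [ 0.64  0.   -0.77]]
[[-0.64, -0.8, -0.08], [-0.0, 0.0, 0.95]] x 3
[[-0.95, -0.4, -0.08], [-0.0, 0.0, 0.95]] x 3
[[-0.76, 0.08, -0.06], [0.0, 0.0, 0.71]] x 2
[[-0.69, 0.35, -0.06], [0.0, 0.0, 0.71]] x 2
[[-0.51, 0.57, -0.06], [0.0, 0.0, 0.71]] x 2
[[-0.26, 0.72, -0.07], [0.0, 0.0, 0.71]] x 2
  -> [ 0.4003 -0.0496  0.2805]
[[-0.16, 0.63, 0.68], [0.0, 0.67, 0.0]] x 2
[[-0.38, 0.63, 0.59], [0.0, 0.67, 0.0]] x 2
  -> [ 0.3986 -0.2056  0.1169]
```

Emit:
play_rows(
  rows=[
    [[-0.64,-0.8,-0.08],[0,0,0.95]],
    [[-0.64,-0.8,-0.08],[0,0,0.95]],
    [[-0.64,-0.8,-0.08],[0,0,0.95]],
  ],
  hand=0,
)

```text
time_s: 0.48
ee_pos: [0.278, 0.4232, 0.2406]
eef_rot: [0.0, 0.449, 0.894, -0.002]
wrist_force: [-0.4, 1.8, 0.1]
opening: 0.379
grasp_force: 0.0
```

Emit:
play_rows(
  rows=[
    [[-0.95,-0.4,-0.08],[0,0,0.95]],
    [[-0.95,-0.4,-0.08],[0,0,0.95]],
    [[-0.95,-0.4,-0.08],[0,0,0.95]],
  ],
)

```text
time_s: 0.85
ee_pos: [0.3088, 0.3037, 0.2504]
eef_rot: [0.0, 0.656, 0.755, -0.001]
wrist_force: [-0.6, 0.5, -0.4]
opening: -0.002
grasp_force: 0.0
```

Emit:
play_rows(
  rows=[
    [[-0.76,0.08,-0.06],[0,0,0.71]],
    [[-0.76,0.08,-0.06],[0,0,0.71]],
    [[-0.76,0.08,-0.06],[0,0,0.71]],
  ],
)

```text
time_s: 1.23
ee_pos: [0.3318, 0.2172, 0.2577]
eef_rot: [0.0, 0.782, 0.623, -0.0]
wrist_force: [-0.3, 1.5, -0.4]
opening: 0.002
grasp_force: 0.0
```

Emit:
play_rows(
  rows=[
    [[-0.69,0.35,-0.06],[0,0,0.71]],
    [[-0.69,0.35,-0.06],[0,0,0.71]],
    [[-0.69,0.35,-0.06],[0,0,0.71]],
  ],
)

```text
time_s: 1.6
ee_pos: [0.3549, 0.1281, 0.2649]
eef_rot: [0.0, 0.883, 0.469, 0.0]
wrist_force: [0.1, 0.4, -0.2]
opening: -0.002
grasp_force: 0.0
```

Emit:
play_rows(
  rows=[
    [[-0.51,0.57,-0.06],[0,0,0.71]],
    [[-0.51,0.57,-0.06],[0,0,0.71]],
    [[-0.51,0.57,-0.06],[0,0,0.71]],
  ],
)

```text
time_s: 1.98
ee_pos: [0.3777, 0.0396, 0.2721]
eef_rot: [-0.0, 0.954, 0.299, 0.0]
wrist_force: [0.3, 0.7, -0.7]
opening: 0.002
grasp_force: 0.0
```

Emit:
play_rows(
  rows=[
    [[-0.26,0.72,-0.07],[0,0,0.71]],
    [[-0.26,0.72,-0.07],[0,0,0.71]],
    [[-0.26,0.72,-0.07],[0,0,0.71]],
  ],
)

```text
time_s: 2.35
ee_pos: [0.4014, -0.0489, 0.2804]
eef_rot: [-0.0, 0.993, 0.118, 0.0]
wrist_force: [-0.1, -0.3, 0.0]
opening: -0.001
grasp_force: 0.0
```

Works well. Now tilt and hover.

Emit:
play_rows(
  rows=[
    [[-0.16,0.63,0.68],[0,0.67,0]],
    [[-0.16,0.63,0.68],[0,0.67,0]],
    [[-0.16,0.63,0.68],[0,0.67,0]],
  ],
)

```text
time_s: 2.72
ee_pos: [0.398, -0.1249, 0.1972]
eef_rot: [-0.022, 0.978, 0.117, 0.174]
wrist_force: [0.0, -0.1, -0.3]
opening: -0.001
grasp_force: 0.0
```

Emit:
play_rows(
  rows=[
    [[-0.38,0.63,0.59],[0,0.67,0]],
    [[-0.38,0.63,0.59],[0,0.67,0]],
    [[-0.38,0.63,0.59],[0,0.67,0]],
    [[-0.38,0.63,0.59],[0,0.67,0]],
  ],
)

```text
time_s: 3.22
ee_pos: [0.4027, -0.1876, 0.1249]
eef_rot: [-0.051, 0.937, 0.119, 0.324]
wrist_force: [0.3, 0.6, 0.0]
opening: 0.001
grasp_force: 0.0
```

```bash
python3 - <<'E'
from h import *
p,r=pose(); print(p,np.degrees((r.inv()*RF).as_rotvec()).round(1),ctrl.observe()['joints'].round(2))
s=cam('side'); w=cam('wrist')
np.savez('w1.npz',**{k:w[k] for k in w})
save('d.png',np.hstack([cv2.resize(s['frame'][150:300,130:330],(400,300)),cv2.resize(w['frame'],(400,300))]))
T0=BAR-.014*N+.008*ZT
print('insert (tool units)',(r.inv().apply(T0-.03*N-p)/.12).round(3),'then contact',(r.inv().apply(T0-p)/.12).round(3))
E
```

```text
[ 0.40273796 -0.18760677  0.12489703] [-1.8  1.7  0.6] [-1.17  0.31  2.31  1.08  0.77 -0.75]
insert (tool units) [-0.067  0.162  0.839] then contact [0.183 0.165 0.831]
```

View pics/d.png

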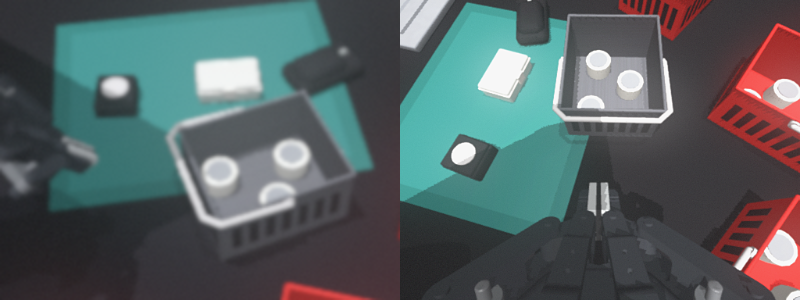

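The left crop shows the closed fingers in front of the basket. The wrist view has the bar at about (612,125), square and still folded, and the fingertips at (598,185). I'll refine the bar's position from the wrist depth.

```bash
python3 - <<'E'
from h import *
d=np.load('w1.npz'); c={k:d[k] for k in d}; w=cloud(c); f=c['frame'].min(2)
l=np.stack([(w-BAR)@BX,(w-BAR)@np.array([-BX[1],BX[0],0]),w[...,2]],-1)
s=(f>130)&(abs(l[...,0])<.02)&(abs(l[...,1])<.05)&(w[...,2]>.05)
q=l[s]; print(s.sum(),np.median(q,0),np.polyfit(q[:,1],q[:,0],1))
s=(f>130)&(abs(l[...,0]-.03)<.04)&(abs(l[...,1])>.05)&(abs(l[...,1])<.08)&(w[...,2]>.06); q=l[s]; print(q[:,1].min(),q[:,1].max())
p,r=pose(); print(p)
T0=BAR-.014*N+.008*ZT; print('in',(r.inv().apply(T0-.03*N-p)/.12).round(3),np.degrees((r.inv()*RF).as_rotvec()).round(1)/30)
E
```

```text
1151 [-0.00068498 -0.00575921  0.07681052] [-0.04336896  0.00232814]
-0.06776483375799222 0.06795869999343022
[ 0.40148844 -0.1889205   0.12328911]
in [-0.046  0.155  0.836] [-0.06        0.06333333  0.00666667]
```

Emit:
play_rows(
  rows=[
    [[-0.05,0.16,0.3],[-0.06,0.06,0]],
    [[-0.05,0.16,0.6],[-0.06,0.06,0]],
    [[-0.05,0.16,0.84],[-0.06,0.06,0]],
    [[-0.05,0.16,0.84],[-0.06,0.06,0]],
    [[-0.05,0.16,0.84],[-0.06,0.06,0]],
  ],
)

```text
time_s: 3.95
ee_pos: [0.4623, -0.1895, 0.0426]
eef_rot: [-0.039, 0.933, 0.112, 0.339]
wrist_force: [0.1, 0.1, 0.2]
opening: 0.005
grasp_force: 0.0
```

```bash
python3 - <<'E'
from h import *
p,r=pose(); print(p,np.degrees((r.inv()*RF).as_rotvec()).round(1),ctrl.observe()['joints'].round(2))
T0=BAR-.014*N+.008*ZT
for th in [.06,.06,.2,.35,.5,.65,.8,.95,1.1,1.25,1.4,1.5]:
    b=HINGE+.085*(-np.cos(th)*BX+np.sin(th)*Z); T=b-.014*N+.008*ZT
    print(th,(r.inv().apply(T-p)/.12).round(2).tolist())
E
```

```text
[ 0.4623154  -0.18946157  0.04264597] [-0.1  0.1  0.4] [-1.02  0.58  2.32  1.59  0.66 -1.21]
0.06 [0.23, 0.01, 0.01]
0.06 [0.23, 0.01, 0.01]
0.2 [0.31, 0.01, -0.06]
0.35 [0.39, 0.01, -0.12]
0.5 [0.49, 0.01, -0.17]
0.65 [0.59, 0.01, -0.2]
0.8 [0.7, 0.01, -0.21]
0.95 [0.8, 0.01, -0.21]
1.1 [0.91, 0.01, -0.2]
1.25 [1.01, 0.01, -0.17]
1.4 [1.1, 0.01, -0.12]
1.5 [1.16, 0.01, -0.08]
```

Emit:
play_rows(
  rows=[
    [[0.12,0.01,0.01],[0,0,0]],
    [[0.2,0.01,0.01],[0,0,0]],
    [[0.23,0.01,0.01],[0,0,0]],
    [[0.27,0.01,-0.03],[0,0,0]],
    [[0.31,0.01,-0.06],[0,0,0]],
    [[0.35,0.01,-0.09],[0,0,0]],
    [[0.39,0.01,-0.12],[0,0,0]],
    [[0.44,0.01,-0.15],[0,0,0]],
    [[0.49,0.01,-0.17],[0,0,0]],
    [[0.49,0.01,-0.17],[0,0,0]],
  ],
)

```text
time_s: 5.2
ee_pos: [0.4938, -0.1847, 0.0957]
eef_rot: [-0.038, 0.933, 0.111, 0.34]
wrist_force: [-0.2, -0.5, 0.6]
opening: 0.003
grasp_force: 0.0
```

```bash
python3 - <<'E'
from h import *
p,r=pose(); print(p,np.degrees((r.inv()*RF).as_rotvec()).round(1),ctrl.observe()['joints'].round(2),ctrl.observe()['wrist_force'])
s=cam('side'); w=cam('wrist')
save('e.png',np.hstack([cv2.resize(s['frame'][150:300,130:330],(400,300)),cv2.resize(w['frame'],(400,300))]))
for th in [.5,.65,.8,.95,1.1,1.25,1.4,1.45,1.5]:
    b=HINGE+.085*(-np.cos(th)*BX+np.sin(th)*Z); T=b-.014*N+.008*ZT
    print(th,(r.inv().apply(T-p)/.12).round(2).tolist())
E
```

```text
[ 0.49378975 -0.18473162  0.09571463] [0.1 0.  0.3] [-0.94  0.44  2.25  1.39  0.65 -0.84] [-0.22176665 -0.50316384  0.62090556]
0.5 [0.0, -0.01, 0.0]
0.65 [0.1, -0.01, -0.03]
0.8 [0.21, -0.01, -0.04]
0.95 [0.32, -0.01, -0.04]
1.1 [0.42, -0.01, -0.03]
1.25 [0.52, -0.01, 0.0]
1.4 [0.62, -0.01, 0.05]
1.45 [0.65, -0.01, 0.07]
1.5 [0.68, -0.01, 0.09]
```

View pics/e.png

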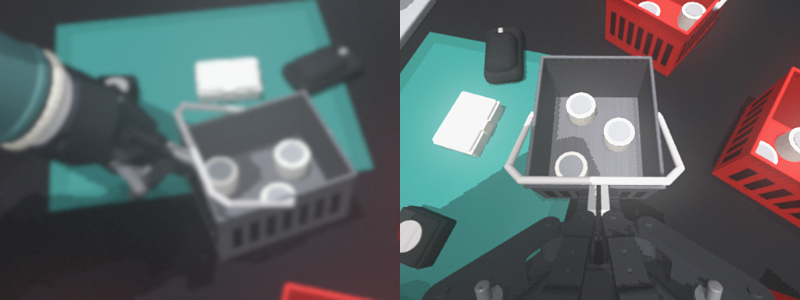

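The bail is lifting: in the wrist view its bar rests on the fingertips at about (598,183), and the basket hasn't moved. Continuing along the arc.

Emit:
play_rows(
  rows=[
    [[0.05,-0.01,-0.02],[0,0,0]],
    [[0.1,-0.01,-0.03],[0,0,0]],
    [[0.16,-0.01,-0.04],[0,0,0]],
    [[0.21,-0.01,-0.04],[0,0,0]],
    [[0.27,-0.01,-0.04],[0,0,0]],
    [[0.32,-0.01,-0.04],[0,0,0]],
    [[0.37,-0.01,-0.04],[0,0,0]],
    [[0.42,-0.01,-0.03],[0,0,0]],
    [[0.47,-0.01,-0.02],[0,0,0]],
    [[0.52,-0.01,0.0],[0,0,0]],
    [[0.57,-0.01,0.03],[0,0,0]],
    [[0.62,-0.01,0.05],[0,0,0]],
  ],
)

```text
time_s: 6.8
ee_pos: [0.5526, -0.1691, 0.1381]
eef_rot: [-0.039, 0.933, 0.11, 0.339]
wrist_force: [-0.4, 0.3, -1.6]
opening: 0.001
grasp_force: 0.4
```

```bash
python3 - <<'E'
from h import *
p,r=pose(); print(p,np.degrees((r.inv()*RF).as_rotvec()).round(1),ctrl.observe()['joints'].round(2),ctrl.observe()['wrist_force'])
for th in [1.4,1.45,1.5,1.55]:
    b=HINGE+.085*(-np.cos(th)*BX+np.sin(th)*Z); T=b-.014*N+.008*ZT
    print(th,(r.inv().apply(T-p)/.12).round(2).tolist())
EY=np.array([-BX[1],BX[0],0])
for n in ('side','scene'):
    c=cam(n); w=cloud(c); f=c['frame'].min(2); l=np.stack([(w-HINGE)@BX,(w-HINGE)@EY,w[...,2]],-1)
    s=(f>130)&(abs(l[...,0])<.05)&(abs(l[...,1])<.045)&(w[...,2]>.135)&(w[...,2]<.175); q=l[s]
    for lo,hi in ((-.05,-.02),(.02,.05)):
        k=(q[:,1]>lo)&(q[:,1]<hi); print(n,k.sum(),np.median(q[k],0))
E
```

```text
[ 0.55256145 -0.16909631  0.13813528] [0.  0.1 0.2] [-0.79  0.36  2.14  1.24  0.62 -0.5 ] [-0.35299135  0.33692941 -1.57536276]
1.4 [0.0, -0.0, -0.0]
1.45 [0.03, -0.0, 0.01]
1.5 [0.06, -0.0, 0.03]
1.55 [0.09, -0.0, 0.06]
side 35 [-0.0159156 -0.0327774  0.1573981]
side 32 [-0.01584425  0.0317281   0.15739987]
scene 26 [-0.01212485 -0.03235925  0.15374326]
scene 23 [-0.0116256   0.03366303  0.15337205]
```

Emit:
play_rows(
  rows=[
    [[0.04,0,0.01],[0,0,0]],
    [[0.07,0,0.03],[0,0,0]],
    [[0.09,0,0.05],[0,0,0]],
    [[0.09,0,0.05],[0,0,0]],
    [[0.09,0,0.05],[0,0,0]],
    [[-0.1,0,0],[0,0,0]],
    [[-0.3,0,-0.2],[0,0,0]],
    [[-0.3,0,-0.7],[0,0,0]],
    [[-0.3,0,-1],[0,0,0]],
    [[-0.3,0,-1],[0,0,0]],
  ],
)

```text
time_s: 8.15
ee_pos: [0.4501, -0.1952, 0.2089]
eef_rot: [-0.036, 0.933, 0.11, 0.34]
wrist_force: [-0.5, -0.7, 0.3]
opening: 0.0
grasp_force: 0.0
```

```bash
python3 - <<'E'
from h import *
p,r=pose(); print(p,ctrl.observe()['joints'].round(2))
EY=np.array([-BX[1],BX[0],0])
for n in ('side','scene'):
    c=cam(n); w=cloud(c); f=c['frame'].min(2); l=np.stack([(w-HINGE)@BX,(w-HINGE)@EY,w[...,2]],-1)
    s=(f>120)&(abs(l[...,0])<.04)&(abs(l[...,1])<.05)&(w[...,2]>.14)&(w[...,2]<.175); q=l[s]
    print(n,s.sum(),np.median(q,0),np.polyfit(q[:,1],q[:,0],1),np.percentile(q[:,1],[1,99]))
    s=(f>120)&(abs(l[...,0])<.04)&(abs(l[...,1])<.08)&(w[...,2]>.10)&(w[...,2]<.135); print('arms',np.percentile(l[s][:,1],[2,98]))
    s=(f<120)&(abs(l[...,0])<.09)&(abs(l[...,1])<.09)&(w[...,2]>.068)&(w[...,2]<.082); rr=cv2.minAreaRect(w[s][:,:2].astype(np.float32)*1000); print('rim',rr)
    if n=='side': save('f.png',cv2.resize(c['frame'][130:300,130:330],(600,510)))
E
```

```text
[ 0.45011831 -0.19515407  0.20888467] [-1.06  0.13  2.19  0.95  0.86 -0.39]
side 137 [-0.00256989 -0.00247829  0.15883463] [ 0.00198773 -0.00236797] [-0.04927718  0.04920061]
arms [-0.06599044  0.06825128]
rim ((571.159423828125, -162.23814392089844), (147.974609375, 124.53823852539062), 13.011313438415527)
scene 105 [ 5.46938205e-05 -2.15460729e-03  1.54839328e-01] [ 0.00195286 -0.00013521] [-0.0492552   0.04954414]
arms [-0.06879988  0.06482328]
rim ((573.4649047851562, -167.02415466308594), (150.4822998046875, 129.60235595703125), 13.627530097961426)
```

View pics/f.png

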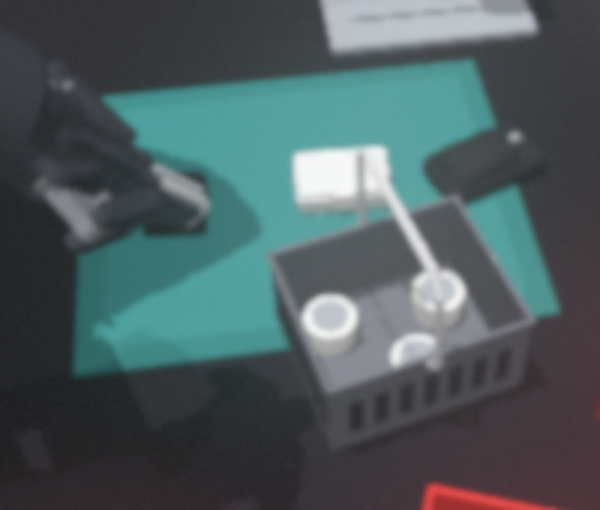

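The bail stands upright and the basket hasn't moved; its bar runs from about (365,155) to (435,265) in the crop. Next, turn for the pinch.

```bash
python3 - <<'E'
from h import *
D=down(YAW); C=np.array([.5712,-.1648,0])
p,r=chain([(np.array([.50,-.18,.27]),D),(C+[0,0,.20],D)])
print(D.as_matrix().round(2))
E
```

```text
[[0.22, -0.0, -0.04], [0.35, -0.35, -0.95]] x 4
[[0.19, 0.09, -0.09], [0.35, -0.34, -0.96]] x 4
[[0.11, 0.14, -0.14], [0.35, -0.35, -0.95]] x 4
  -> [ 0.5002 -0.1804  0.2703]
[[-0.01, 0.61, 0.58], [-0.0, -0.0, -0.0]] x 2
  -> [ 0.5716 -0.1647  0.2006]
[[-0.23  0.97  0.  ]
 [ 0.97  0.23  0.  ]
 [ 0.    0.   -1.  ]]
```

Emit:
play_rows(
  rows=[
    [[0.22,0,-0.04],[0.35,-0.35,-0.95]],
    [[0.22,0,-0.04],[0.35,-0.35,-0.95]],
    [[0.22,0,-0.04],[0.35,-0.35,-0.95]],
    [[0.22,0,-0.04],[0.35,-0.35,-0.95]],
  ],
)

```text
time_s: 8.75
ee_pos: [0.469, -0.1888, 0.2272]
eef_rot: [-0.029, 0.897, 0.37, 0.241]
wrist_force: [0.3, 0.5, -0.8]
opening: 0.002
grasp_force: 0.0
```

Emit:
play_rows(
  rows=[
    [[0.19,0.09,-0.09],[0.35,-0.34,-0.96]],
    [[0.19,0.09,-0.09],[0.35,-0.34,-0.96]],
    [[0.19,0.09,-0.09],[0.35,-0.34,-0.96]],
    [[0.19,0.09,-0.09],[0.35,-0.34,-0.96]],
  ],
)

```text
time_s: 9.25
ee_pos: [0.4846, -0.1832, 0.2479]
eef_rot: [-0.017, 0.789, 0.601, 0.127]
wrist_force: [-0.6, -0.5, -0.1]
opening: 0.003
grasp_force: 0.0
```

Emit:
play_rows(
  rows=[
    [[0.11,0.14,-0.14],[0.35,-0.35,-0.95]],
    [[0.11,0.14,-0.14],[0.35,-0.35,-0.95]],
    [[0.11,0.14,-0.14],[0.35,-0.35,-0.95]],
    [[0.11,0.14,-0.14],[0.35,-0.35,-0.95]],
    [[0.11,0.14,-0.14],[0.35,-0.35,-0.95]],
  ],
  hand=0.5,
)

```text
time_s: 9.88
ee_pos: [0.4991, -0.1795, 0.2692]
eef_rot: [-0.002, 0.622, 0.783, 0.001]
wrist_force: [0.8, -0.4, -0.1]
opening: 0.5
grasp_force: 0.0
```

```bash
python3 - <<'E'
from h import *
D=down(YAW); C=np.array([.5712,-.1648,0])
p,r=pose(); print(p,ctrl.observe()['joints'].round(2))
EY=np.array([-BX[1],BX[0],0])
c=cam('wrist'); w=cloud(c); f=c['frame'].min(2); l=np.stack([(w-HINGE)@BX,(w-HINGE)@EY,w[...,2]],-1)
s=(f>120)&(abs(l[...,0])<.04)&(abs(l[...,1])<.05)&(w[...,2]>.14)&(w[...,2]<.175); q=l[s]
print(s.sum(),np.median(q,0),np.polyfit(q[:,1],q[:,0],1))
s=(f>120)&(abs(l[...,0])<.04)&(abs(l[...,1])<.08)&(w[...,2]>.10)&(w[...,2]<.135); print('arms',np.percentile(l[s][:,1],[2,98]))
chain([(C+[0,0,.20],D),(C+[0,0,.136],D)])
E
```

```text
[ 0.49913056 -0.17948435  0.26923582] [-0.48  0.23  1.6   0.    1.31 -0.71]
588 [-0.00261496  0.00540882  0.15626871] [ 0.00200875 -0.00247351]
arms [-0.06415946  0.0672982 ]
[[-0.02, 0.61, 0.58], [-0.0, -0.01, -0.01]] x 2
  -> [ 0.5708 -0.1654  0.1997]
[[0.01, 0.01, 0.53], [-0.0, 0.0, 0.0]] x 2
  -> [ 0.5716 -0.1641  0.1361]
```

Emit:
play_rows(
  rows=[
    [[0,0.3,0.2],[0,-0.01,-0.01]],
    [[0,0.6,0.58],[0,-0.01,-0.01]],
    [[0,0.6,0.58],[0,-0.01,-0.01]],
    [[0,0.61,0.8],[0,-0.01,-0.01]],
    [[0,0.61,1.0],[0,-0.01,-0.01]],
    [[0,0.61,1.0],[0,-0.01,-0.01]],
  ],
)

```text
time_s: 10.68
ee_pos: [0.5688, -0.1632, 0.1494]
eef_rot: [-0.001, 0.619, 0.785, -0.002]
wrist_force: [-0.0, 0.4, 0.6]
opening: 0.503
grasp_force: 0.0
```

Emit:
play_rows(
  rows=[
    [[0,0,0.07],[0,0,0]],
    [[0,0,0.11],[0,0,0]],
    [[0,0,0.11],[0,0,0]],
  ],
)

```text
time_s: 11.05
ee_pos: [0.5709, -0.1631, 0.1371]
eef_rot: [0.001, 0.618, 0.786, -0.002]
wrist_force: [0.6, 0.2, -0.1]
opening: 0.498
grasp_force: 0.0
```

Emit:
play_rows(
  rows=[
    [[0,0,0],[0,0,0]],
    [[0,0,0],[0,0,0]],
    [[0,0,0],[0,0,0]],
    [[0,0,0],[0,0,0]],
    [[0,0,0],[0,0,0]],
    [[0,0,0],[0,0,0]],
    [[0,0,0],[0,0,0]],
    [[0,0,0],[0,0,0]],
  ],
  hand=0,
  squeeze=50,
)

```text
time_s: 12.05
ee_pos: [0.5712, -0.163, 0.1372]
eef_rot: [0.001, 0.618, 0.786, -0.002]
wrist_force: [0.0, 0.7, 5.3]
opening: 0.049
grasp_force: 49.1
```

Emit:
play_rows(
  rows=[
    [[0,0,-0.03],[0,0,0]],
    [[0,0,-0.08],[0,0,0]],
    [[0,0,-0.15],[0,0,0]],
    [[0,0,-0.23],[0,0,0]],
    [[0,0,-0.33],[0,0,0]],
    [[0,0,-0.4],[0,0,0]],
    [[0,0,-0.42],[0,0,0]],
    [[0,0,-0.42],[0,0,0]],
    [[0,0,-0.42],[0,0,0]],
    [[0,0,-0.42],[0,0,0]],
  ],
)

```text
time_s: 13.3
ee_pos: [0.5707, -0.1627, 0.1868]
eef_rot: [0.0, 0.618, 0.786, -0.002]
wrist_force: [0.2, 0.2, -5.4]
opening: 0.045
grasp_force: 48.8
```

```bash
python3 - <<'E'
from h import *
o=ctrl.observe(); print(pose()[0],o['wrist_force'],o['opening'],o['grasp_force'])
s=cam('side'); c=cam('scene'); save('g.png',np.hstack([cv2.resize(s['frame'][130:300,180:360],(400,378)),cv2.resize(c['frame'][130:260,140:280],(400,378))]))
for n,c in (('side',s),('scene',c)):
    w=cloud(c); f=c['frame'].min(2)
    s=(f>120)&(abs(w[...,0]-.571)<.05)&(abs(w[...,1]+.163)<.09)&(w[...,2]>.19)&(w[...,2]<.225); q=w[s]
    print(n,s.sum(),q.min(0),q.max(0),np.median(q[:,2]))
    D=abs(q@BX-np.array([.571,-.163,0])@BX)
E
```

```text
[ 0.57074317 -0.16271683  0.18682246] [ 0.21208999  0.21801369 -5.37137026] 0.045393573472521716 48.75070631504059
side 212 [ 0.55316663 -0.22845618  0.19176674] [ 0.5879208  -0.10058275  0.22471072] 0.20738296618604507
scene 147 [ 0.55653004 -0.23061301  0.19018683] [ 0.59010191 -0.10085118  0.21821618] 0.20395925718361352
```

View pics/g.png

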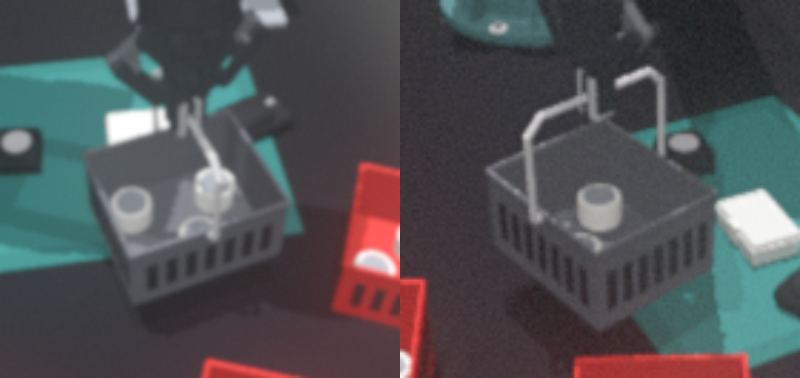

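The basket hangs level from the pinched bail and is clear of the bench; the force reads about 5.4 N. Now carry it to a point in front of the hook.

```bash
python3 - <<'E'
from h import *
p,r=pose(); g=np.array([.44,.251,.245]); D0=down(YAW); D1=down(0)
pts=[np.array([.54,-.16,.245]),np.array([.45,-.07,.245]),np.array([.44,.04,.245]),np.array([.44,.145,.245]),g]
yw=[YAW,YAW,YAW,YAW/2,0]
chain([(a,down(y)) for a,y in zip(pts,yw)])
E
```

```text
[[0.08, -0.25, -0.48], [-0.01, 0.01, 0.01]] x 2
  -> [ 0.5396 -0.1603  0.2446]
[[0.9, -0.55, -0.0], [0.0, -0.0, 0.0]] x 3
  -> [ 0.4504 -0.0704  0.2447]
[[0.92, 0.13, -0.0], [0.0, -0.0, 0.0]] x 2
  -> [0.4401 0.0406 0.2449]
[[0.85, 0.2, 0.0], [0.0, -0.0, 0.22]] x 2
  -> [0.4399 0.1454 0.2452]
[[0.87, 0.1, 0.0], [0.0, -0.0, 0.22]] x 2
  -> [0.4395 0.2505 0.2454]
```

Emit:
play_rows(
  rows=[
    [[0.01,-0.03,-0.06],[0,0,0]],
    [[0.03,-0.1,-0.2],[0,0,0]],
    [[0.06,-0.18,-0.35],[0,0,0]],
    [[0.08,-0.25,-0.48],[0,0,0]],
    [[0.08,-0.25,-0.48],[0,0,0]],
  ],
)

```text
time_s: 14.02
ee_pos: [0.5399, -0.1607, 0.2472]
eef_rot: [0.002, 0.618, 0.786, -0.002]
wrist_force: [-0.5, 0.1, -5.5]
opening: 0.046
grasp_force: 48.8
```

Emit:
play_rows(
  rows=[
    [[0.05,-0.03,0],[0,0,0]],
    [[0.16,-0.1,0],[0,0,0]],
    [[0.3,-0.18,0],[0,0,0]],
    [[0.45,-0.27,0],[0,0,0]],
    [[0.6,-0.37,0],[0,0,0]],
    [[0.75,-0.46,0],[0,0,0]],
    [[0.9,-0.55,0],[0,0,0]],
  ],
)

```text
time_s: 14.9
ee_pos: [0.449, -0.0699, 0.2448]
eef_rot: [0.001, 0.618, 0.786, -0.002]
wrist_force: [0.1, 1.0, -5.1]
opening: 0.047
grasp_force: 48.8
```

Emit:
play_rows(
  rows=[
    [[0.15,0,0],[0,0,0]],
    [[0.3,0.03,0],[0,0,0]],
    [[0.45,0.06,0],[0,0,0]],
    [[0.6,0.08,0],[0,0,0]],
    [[0.76,0.1,0],[0,0,0]],
    [[0.92,0.13,0],[0,0,0]],
  ],
)

```text
time_s: 15.65
ee_pos: [0.4393, 0.0413, 0.2444]
eef_rot: [0.001, 0.618, 0.786, -0.002]
wrist_force: [0.6, 0.0, -5.3]
opening: 0.051
grasp_force: 48.8
```

Emit:
play_rows(
  rows=[
    [[0.15,0.03,0],[0,0,0.04]],
    [[0.3,0.07,0],[0,0,0.08]],
    [[0.45,0.1,0],[0,0,0.12]],
    [[0.6,0.14,0],[0,0,0.16]],
    [[0.72,0.17,0],[0,0,0.2]],
    [[0.85,0.2,0],[0,0,0.22]],
  ],
)

```text
time_s: 16.4
ee_pos: [0.4386, 0.1461, 0.2439]
eef_rot: [0.001, 0.662, 0.749, -0.002]
wrist_force: [0.2, -0.4, -5.0]
opening: 0.049
grasp_force: 48.8
```

Emit:
play_rows(
  rows=[
    [[0.14,0.02,0],[0,0,0.04]],
    [[0.28,0.03,0],[0,0,0.08]],
    [[0.42,0.05,0],[0,0,0.12]],
    [[0.56,0.06,0],[0,0,0.16]],
    [[0.7,0.08,0],[0,0,0.2]],
    [[0.8,0.09,0],[0,0,0.22]],
    [[0.85,0.1,0],[0,0,0.22]],
    [[0.87,0.1,0],[0,0,0.22]],
    [[0.87,0.1,0],[0,0,0.22]],
  ],
)

```text
time_s: 17.52
ee_pos: [0.4375, 0.2497, 0.2433]
eef_rot: [0.001, 0.704, 0.71, -0.002]
wrist_force: [0.2, 0.7, -4.2]
opening: 0.047
grasp_force: 48.8
```

```bash
python3 - <<'E'
from h import *
o=ctrl.observe(); p,r=pose(); print(p,np.degrees((r.inv()*down(0)).as_rotvec()).round(2),o['wrist_force'],o['grasp_force'],o['opening'],o['joints'].round(2))
S=cam('side'); C=cam('scene'); save('i.png',np.hstack([cv2.resize(S['frame'][20:200,120:330],(400,343)),cv2.resize(C['frame'][80:250,210:410],(400,343))]))
for n,c in (('side',S),('scene',C)):
    w=cloud(c); f=c['frame'].min(2); l=w-p
    s=(f>110)&(abs(l[...,0])<.03)&(abs(l[...,1])>.018)&(abs(l[...,1])<.047)&(l[...,2]>-.01)&(l[...,2]<.04); q=l[s]
    print(n,'bar',s.sum(),np.median(q,0).round(4),np.polyfit(q[:,1],q[:,0],1).round(4),np.polyfit(q[:,1],q[:,2],1).round(4), np.percentile(q[:,2],95))
    s=(f>110)&(abs(l[...,0])<.03)&(abs(l[...,1])<.08)&(l[...,2]>-.06)&(l[...,2]<-.02); print('arms',s.sum(),np.percentile(l[s][:,1],[2,98]),l[s].mean(0))
    # seat of the prongs
    for y in (.219,.283):
        s=(abs(w[...,1]-y)<.008)&(abs(w[...,0]-.56)<.009)&(abs(w[...,2]-.22)<.015); print('seat',s.sum(),np.median(w[s],0) if s.any() else 0)
E
```

```text
[0.4374532  0.24966741 0.24330829] [-0.09  0.25  0.45] [ 0.1638077   0.70398321 -4.19749302] 48.78004252910614 0.04698075874686386 [ 0.38  0.21  1.69 -0.    1.24  0.38]
side bar 22 [-0.0008 -0.0276  0.0219] [-0.0192 -0.0008] [0.0094 0.022 ] 0.02296783752538232
arms 95 [-0.0684709   0.06588363] [-0.00302976 -0.00869655 -0.04819636]
seat 25 [0.56237841 0.221272   0.22175687]
seat 24 [0.5612307  0.28458755 0.22130878]
scene bar 35 [ 0.0015 -0.0188  0.0168] [-0.0111  0.0013] [-0.0042  0.0166] 0.01906869048368747
arms 58 [-0.07174174  0.06536532] [ 0.00116325 -0.00786954 -0.03915971]
seat 17 [0.56060995 0.21706413 0.21907021]
seat 19 [0.5573566  0.28125703 0.21880511]
```

View pics/i.png

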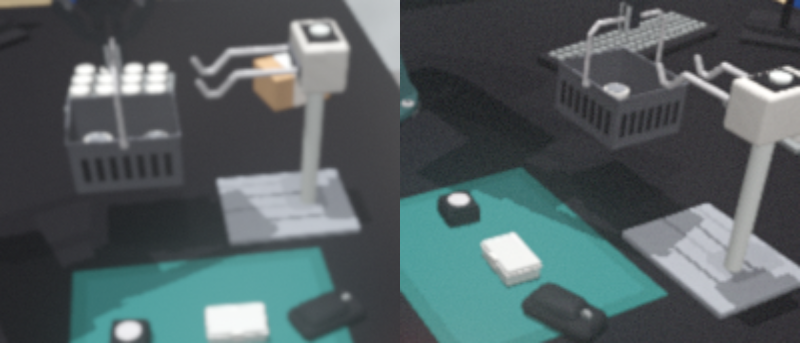

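The side view shows the bail bar upright and square in front of the prong tips (200,75), and above them. Move it straight over the seats.

Emit:
play_rows(
  rows=[
    [[0.01,0.05,0],[0,0,0.01]],
    [[0.02,0.15,0],[0,0,0.01]],
    [[0.03,0.25,0],[0,0,0.01]],
    [[0.03,0.35,0],[0,0,0.01]],
    [[0.03,0.45,0],[0,0,0.01]],
    [[0.03,0.55,0],[0,0,0.01]],
    [[0.03,0.65,0],[0,0,0.01]],
    [[0.03,0.75,0],[0,0,0.01]],
    [[0.03,0.84,0],[0,0,0.01]],
    [[0.03,0.92,0],[0,0,0.01]],
    [[0.03,0.97,0],[0,0,0.01]],
    [[0.03,1.0,0],[0,0,0.01]],
  ],
)

```text
time_s: 19.12
ee_pos: [0.5577, 0.2544, 0.2431]
eef_rot: [0.001, 0.706, 0.708, -0.002]
wrist_force: [0.1, -0.3, -4.8]
opening: 0.044
grasp_force: 48.8
```

Emit:
play_rows(
  rows=[
    [[0,0,0.03],[0,0,0]],
    [[0,0,0.07],[0,0,0]],
    [[0,0,0.11],[0,0,0]],
    [[0,0,0.15],[0,0,0]],
    [[0,0,0.17],[0,0,0]],
    [[0,0,0.17],[0,0,0]],
    [[0,0,0.17],[0,0,0]],
  ],
)

```text
time_s: 20.0
ee_pos: [0.5576, 0.2544, 0.223]
eef_rot: [0.001, 0.706, 0.708, -0.002]
wrist_force: [0.5, 0.8, -5.1]
opening: 0.045
grasp_force: 48.7
```

```bash
python3 - <<'E'
from h import *
o=ctrl.observe(); p,r=pose(); print(p,o['wrist_force'],o['grasp_force'])
S=cam('side'); C=cam('scene'); save('j.png',np.hstack([cv2.resize(S['frame'][20:130,200:320],(400,366),interpolation=3),cv2.resize(C['frame'][90:200,310:430],(400,366),interpolation=3)]))
for n,c in (('side',S),('scene',C)):
    w=cloud(c); f=c['frame'].min(2); l=w-p
    s=(f>110)&(abs(l[...,0])<.012)&(abs(l[...,1])>.04)&(abs(l[...,1])<.053)&(l[...,2]>0)&(l[...,2]<.04); q=l[s]
    print(n,'bar',s.sum(),np.median(q,0).round(4),np.percentile(q[:,2],90) if s.any() else 0)
    s=(f>110)&(abs(l[...,0])<.03)&(abs(l[...,1])<.08)&(l[...,2]>-.06)&(l[...,2]<-.02); print('arms',s.sum(),np.percentile(l[s][:,1],[2,98]))
    for y in (.219,.283):
        s=(abs(w[...,1]-y)<.008)&(abs(w[...,0]-.5585)<.02)&(w[...,2]>.205)&(w[...,2]<.242); q=w[s]
        for x in np.arange(.54,.58,.006):
            k=abs(q[:,0]-x)<.003
            if k.any(): print(round(x,3),k.sum(),q[k][:,2].max().round(4),end='; ')
        print()
E
```

```text
[0.55763686 0.25439628 0.22295061] [ 0.49728122  0.75380575 -5.0724237 ] 48.74804198741913
side bar 7 [-0.002  -0.0461  0.0219] 0.02325281706470401
arms 62 [-0.06897344  0.06376407]
0.54 8 0.2397; 0.546 16 0.2381; 0.552 8 0.2418; 0.558 3 0.2237; 0.564 8 0.2254; 0.57 12 0.2316; 0.576 11 0.2362; 
0.54 7 0.2406; 0.576 3 0.236; 
scene bar 17 [0.0008 0.0425 0.0175] 0.018602626142649493
arms 48 [-0.07191111  0.0644985 ]
0.54 4 0.2367; 0.546 8 0.235; 0.552 11 0.2403; 0.558 12 0.2411; 0.564 8 0.2408; 0.57 7 0.2239; 0.576 5 0.2293; 
0.546 1 0.2264; 0.552 5 0.225; 0.558 15 0.2416; 0.564 4 0.2197; 0.57 8 0.2232; 0.576 5 0.2305;
```

View pics/j.png

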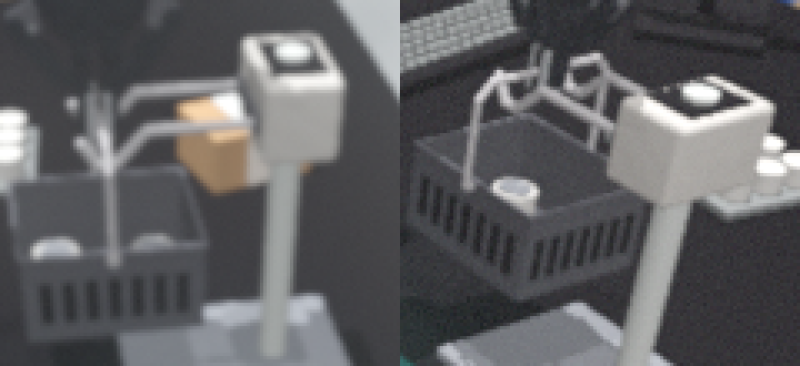

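The bar sits above both prongs between the upturned tips and the rear slope, at about (105,170) in the left half. Lower it gently, watching the force.

Emit:
play_rows(
  rows=[
    [[0,0,0.02],[0,0,0]],
    [[0,0,0.04],[0,0,0]],
    [[0,0,0.06],[0,0,0]],
    [[0,0,0.08],[0,0,0]],
    [[0,0,0.09],[0,0,0]],
    [[0,0,0.1],[0,0,0]],
    [[0,0,0.1],[0,0,0]],
    [[0,0,0.1],[0,0,0]],
  ],
)

```text
time_s: 21.1
ee_pos: [0.5575, 0.2543, 0.2109]
eef_rot: [0.001, 0.706, 0.708, -0.002]
wrist_force: [-0.6, 0.4, -4.5]
opening: 0.046
grasp_force: 48.8
```

Emit:
play_rows(
  rows=[
    [[0,0,0.005],[0,0,0]],
    [[0,0,0.01],[0,0,0]],
    [[0,0,0.015],[0,0,0]],
    [[0,0,0.015],[0,0,0]],
    [[0,0,0.015],[0,0,0]],
  ],
)

```text
time_s: 21.72
ee_pos: [0.5575, 0.2543, 0.209]
eef_rot: [0.001, 0.706, 0.708, -0.002]
wrist_force: [-0.5, 0.4, -4.4]
opening: 0.044
grasp_force: 48.8
```

Emit:
play_rows(
  rows=[
    [[0,0,0.005],[0,0,0]],
    [[0,0,0.01],[0,0,0]],
    [[0,0,0.01],[0,0,0]],
    [[0,0,0.01],[0,0,0]],
  ],
)

```text
time_s: 22.22
ee_pos: [0.5575, 0.2543, 0.2077]
eef_rot: [0.001, 0.706, 0.708, -0.002]
wrist_force: [-0.3, -0.4, -4.6]
opening: 0.049
grasp_force: 48.8
```

Emit:
play_rows(
  rows=[
    [[0,0,0.005],[0,0,0]],
    [[0,0,0.01],[0,0,0]],
    [[0,0,0.01],[0,0,0]],
    [[0,0,0.01],[0,0,0]],
  ],
)

```text
time_s: 22.72
ee_pos: [0.5575, 0.2543, 0.2067]
eef_rot: [0.001, 0.706, 0.708, -0.002]
wrist_force: [-0.1, 0.1, -4.6]
opening: 0.047
grasp_force: 48.8
```

Emit:
play_rows(
  rows=[
    [[0,0,0.005],[0,0,0]],
    [[0,0,0.005],[0,0,0]],
    [[0,0,0.005],[0,0,0]],
  ],
)

```text
time_s: 23.1
ee_pos: [0.5575, 0.2543, 0.2061]
eef_rot: [0.001, 0.706, 0.708, -0.002]
wrist_force: [-0.5, -0.5, -2.7]
opening: 0.049
grasp_force: 48.8
```

Emit:
play_rows(
  rows=[
    [[0,0,0.005],[0,0,0]],
    [[0,0,0.005],[0,0,0]],
    [[0,0,0.005],[0,0,0]],
  ],
)

```text
time_s: 23.48
ee_pos: [0.5576, 0.2543, 0.2055]
eef_rot: [0.001, 0.706, 0.708, -0.002]
wrist_force: [-1.0, -0.3, -1.8]
opening: 0.049
grasp_force: 49.0
```

Emit:
play_rows(
  rows=[
    [[0,0,0.005],[0,0,0]],
    [[0,0,0.005],[0,0,0]],
    [[0,0,0.005],[0,0,0]],
  ],
)

```text
time_s: 23.85
ee_pos: [0.5576, 0.2543, 0.2049]
eef_rot: [0.001, 0.706, 0.708, -0.002]
wrist_force: [-0.2, 0.1, -0.2]
opening: 0.045
grasp_force: 49.1
```

Emit:
play_rows(
  rows=[
    [[0,0,0],[0,0,0]],
    [[0,0,0],[0,0,0]],
    [[0,0,0],[0,0,0]],
  ],
  hand=0,
  squeeze=20,
)

```text
time_s: 24.22
ee_pos: [0.5576, 0.2543, 0.2049]
eef_rot: [0.001, 0.706, 0.708, -0.002]
wrist_force: [-0.8, 0.4, 0.4]
opening: 0.045
grasp_force: 49.1
```

Emit:
play_rows(
  rows=[
    [[0,0,0],[0,0,0]],
    [[0,0,0],[0,0,0]],
    [[0,0,0],[0,0,0]],
    [[0,0,0],[0,0,0]],
    [[0,0,0],[0,0,0]],
  ],
  hand=0.35,
)

```text
time_s: 24.85
ee_pos: [0.5574, 0.2542, 0.2048]
eef_rot: [0.001, 0.706, 0.708, -0.002]
wrist_force: [0.2, -0.4, -0.7]
opening: 0.353
grasp_force: 0.0
```

```bash
python3 - <<'E'
from h import *
o=ctrl.observe(); p,r=pose(); print(p,o['wrist_force'],o['opening'])
S=cam('side'); C=cam('scene'); save('k.png',np.hstack([cv2.resize(S['frame'][20:140,200:320],(400,400),interpolation=3),cv2.resize(C['frame'][90:210,310:430],(400,400),interpolation=3)]))
E
```

```text
[0.55744259 0.25423781 0.20475355] [ 0.17851671 -0.38322825 -0.69450522] 0.35298079256676085
```

View pics/k.png

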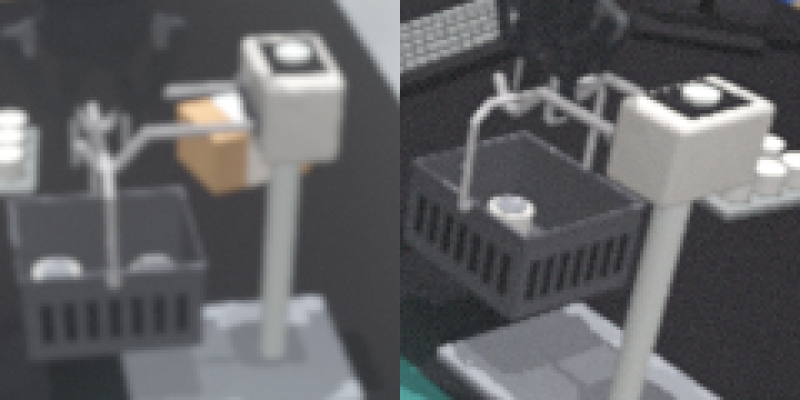

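The bar rests in both seats at about (105,165), the basket hangs level, and the fingers are open around the bar. Retract straight up.

Emit:
play_rows(
  rows=[
    [[0,0,-0.03],[0,0,0]],
    [[0,0,-0.08],[0,0,0]],
    [[0,0,-0.15],[0,0,0]],
    [[0,0,-0.24],[0,0,0]],
    [[0,0,-0.35],[0,0,0]],
    [[0,0,-0.5],[0,0,0]],
    [[0,0,-0.65],[0,0,0]],
    [[0,0,-0.8],[0,0,0]],
    [[0,0,-1],[0,0,0]],
    [[0,0,-1],[0,0,0]],
    [[0,0,-1],[0,0,0]],
    [[0,0,-1],[0,0,0]],
  ],
)

```text
time_s: 26.45
ee_pos: [0.557, 0.2545, 0.3236]
eef_rot: [0.0, 0.706, 0.708, -0.003]
wrist_force: [-0.4, 0.5, 0.4]
opening: 0.35
grasp_force: 0.0
```

Emit:
play_rows(
  rows=[
    [[0,0,0],[0,0,0]],
    [[0,0,0],[0,0,0]],
    [[0,0,0],[0,0,0]],
    [[0,0,0],[0,0,0]],
    [[0,0,0],[0,0,0]],
    [[0,0,0],[0,0,0]],
    [[0,0,0],[0,0,0]],
    [[0,0,0],[0,0,0]],
    [[0,0,0],[0,0,0]],
    [[0,0,0],[0,0,0]],
    [[0,0,0],[0,0,0]],
    [[0,0,0],[0,0,0]],
  ],
)

```text
time_s: 27.95
ee_pos: [0.5576, 0.2547, 0.3248]
eef_rot: [0.001, 0.706, 0.708, -0.002]
wrist_force: [0.1, 0.2, 0.2]
opening: 0.351
grasp_force: 0.0
```

```bash
python3 - <<'E'
from h import *
p,r=pose(); print(p)
P=np.array([.5585,.251,.226])
for k in range(2):
  for n in ('side','scene'):
    c=cam(n); w=cloud(c); f=c['frame'].min(2); l=w-P
    s=(f>110)&(abs(l[...,0])<.015)&(abs(l[...,1])<.025)&(abs(l[...,2])<.015); q=l[s]
    print(n,'bar',s.sum(),np.median(q,0).round(4),np.polyfit(q[:,1],q[:,0],1).round(3))
    s=(f>110)&(abs(l[...,0])<.03)&(abs(l[...,1])<.08)&(l[...,2]>-.07)&(l[...,2]<-.03); print('arms',np.percentile(l[s][:,1],[2,98]),np.median(l[s],0).round(4))
E
```

```text
[0.55764921 0.25474965 0.32475462]
side bar 22 [-0.0024 -0.0006  0.0007] [-0.029 -0.002]
arms [-0.06512016  0.07078362] [-0.0018 -0.0618 -0.0484]
scene bar 22 [ 0.0007  0.0076 -0.003 ] [0.004 0.   ]
arms [-0.06849872  0.06687989] [ 0.0009 -0.0626 -0.0512]
side bar 25 [-0.0023 -0.0013  0.001 ] [-0.005 -0.002]
arms [-0.0650367   0.06891326] [-0.0019 -0.0617 -0.0489]
scene bar 24 [ 0.0009  0.0077 -0.0031] [-0.027  0.001]
arms [-0.06701235  0.06701325] [ 0.0004 -0.0631 -0.0519]
```

The basket hangs seated, centred, square and still, and the robot is clear of it. Handing in.

```bash
python3 -c "
from cell import workorder; print(workorder.finish_job())"
```

```text
the job is handed in; nothing more can be done
None
```

The basket hangs level by its bail on both prongs, about centred and still, and I handed the job in at about 28 s with the gripper open and clear above it; no verdict came back.

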